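# Shut the pull-out cash shelf past its spring lock

### The arm

A 6-joint arm with a two-finger parallel gripper is mounted at the origin on the work surface. World frame = base frame: x ahead of the robot, y to its left, z up, the work surface at z = 0. Lengths are in m, angles in rad, forces in N, time in s.
With the tool pointing down it reaches from about 0.25 to 0.775 m from the base axis. Payload 4 kg.
Tool frame: the origin (TCP) lies at the very end of the fingers, on their centre line; the grasp point (between the pads) lies 19 mm behind it; x points along the fingers, y is the direction in which the jaws open and shut, and the axes are right-handed (so a half turn about x gives the same grasp; the last joint's range is limited). The gripper opens to 85 mm and grips with 20 to 120 N. Pads are 22 mm wide; open, the fingers measure 114 mm over their backs; the gripper's body (76 mm by 85 mm) begins 54 mm behind the grasp point. The pads swing forward as they close: fully open they stand 13 mm farther back than shut.
Start: joints at [-1.388, 0.087, 1.371, -0, 1.684, -0.103], TCP at [0.155, -0.528, 0.231] pointing down, gripper open.
Joint ranges: [-3.1, 3.1], [-0.76, 2.03], [0.27, 2.55], [-1.08, 4.22], [0.17, 2.65], [-2.57, 2.57]. Speed limits (rad/s): [2.79, 2.79, 3.14, 3.14, 3.14, 3.14].

### API

Orientations are given as a rotation vector (axis times angle).
In Python, from rig import robot gives the robot as it stands. The module is installed in compiled form; this text tells all that it offers. Calls block until the motion is done:
- robot.movep(position, orientation): joint-space move of the TCP to a pose.
- robot.move_linear(position, orientation=None, velocity=0.15): straight line of the TCP; orientation=None keeps the orientation; velocity is the mean speed in m/s.
- robot.goto_joints(angles): joint-space move.
- robot.grip(opening): opening from 0.0 (shut) to 1.0 (fully open); the grip force is fixed at half the most; returns when the fingers have stopped.
- robot.dwell(seconds).
- robot.inverse_kinematics(position, orientation): joint angles nearest the present ones, or None.
- robot.get_obs(): the state.
- robot.capture(name): name is "side" or "top"; returns the picture (384x512x3 uint8, red, green, blue); there is no depth.
- robot.calibration(name): a dict with "mtx" (3x3 intrinsics, pixels), "view" (4x4, takes a point from world to camera coordinates). Camera axes: x right, y up, looking along -z (the intrinsics and any distortion apply to the point x, -y, -z); pixel columns grow to the right and rows downward; lengths in m; the calibration is good to about 2 mm. A picture is of the moment at which its call begins. calibration takes no time and is no camera call.
A pose or a line that the arm cannot do raises robot.Unreachable and nothing moves.
- robot.finish_job(): hands the job in, once; it reports no verdict.
Trained networks look in the newest picture that a camera, given by its name, has taken for a name from the list of things; names that differ only in an ending like _2 or _b are one class to them, and where a whole thing is asked for, a point or a joint stands for the part that bears it (a point fixed in the world has none). Each returns a list of dicts, best first, with "score" (0 to 1); they miss things now and then, are a little off and sometimes report something else, mostly with a low value. They report only what shows in the picture. A call takes as long as a camera call. They do not tell look-alikes from the thing itself.
- robot.boxes_of(name, camera): "position" ([x, y, z] in m, in world coordinates, good to about 4 mm: the middle of the surface that is visible of it).
The state is a dict: "clock": time; "joint_pos": joint angles; "dq": joint speeds; "tau": joint torques, N m; "eef_pos": TCP position; "eef_rot": TCP orientation; "ft_force": force on the tool from outside, world axes, zero at the start; "wrist_torque": the same for the moment, N m; "opening": opening from 0.0 (shut) to 1.0 (fully open).
Only numpy, scipy, OpenCV 4.12 (cv2) and the standard library are available. Lean on these libraries where they do the work, as an engineer would, in place of code of your own. Each camera call takes 0.05 s, during which the arm holds its last target.

### The job

The pull-out shelf of the grey cash-box unit stands a little way out, held off by the two pins of its spring lock. With a fingertip press the lock's thumb tread down, keep it down while you push the shelf's front panel in over the pins until the shelf is fully home, then let go so that the lock springs back up in front of the shelf, and move clear. Only press and push: leave the cash box and coin tray riding on the shelf, lift nothing, and do not disturb the things on the counter.

Things in the scene. Friction and masses are not known exactly. Their poses are not given: they have to be found in the camera images.
- unit: Low grey steel pull-out-shelf unit bolted to the counter: two side cheeks 62 mm high and 284 mm apart outside, back plate 100 mm high, open at the top and front, 285 mm deep. Its origin is on the counter in the middle of the open front, midway between the two lock pins. Its +x points into the unit (the way the shelf goes in), +y to the left as one faces the shelf front, z up.
- shelf (a joint): Position of the pull-out shelf: 0 = fully home, grows (m) as the shelf comes out; slides along the unit's x only, about 2.5 N of friction, stops hard at 0. While the pins stand up the shelf cannot pass between about 0.018 (front panel against the outer side of the pins) and 0.004 (panel just inside the pins).
- shelf_front (a point): Centre of the flat outer face of the shelf's front panel, 48 mm above the counter. The panel is a bare grey steel plate 264 mm wide, 4 mm thick, from 34 to 62 mm above the counter, facing the unit's -x; behind it the shelf's floor is 46 mm above the counter and carries a cash box and a coin tray. With the shelf home this face lies 9 mm inside the pin axes (x = +0.009 in the unit's frame); out by s it lies at x = 0.009 - s.
- lock (a joint): Spring lock of the shelf, one stiff plated-steel piece that moves straight down: 0 = sprung fully up, 0.012 = right down on its stop. About 3 N to start it down, 7 N at the bottom; springs back up when let go. It carries two upright 10 mm pins at (0, +/-45 mm) in the unit's frame, tops 41 mm above the counter when up; the panel's lower edge (34 mm) clears them once the lock is down by more than 7 mm.
- lock_tread (a point): Centre of the part of the lock's thumb tread that stays in front of the shelf: a flat grooved steel tongue 44 mm wide that runs from 70 mm in front of the pin line to the pin line, midway between the pins and under the shelf's front panel; this point is on its upper face, 46 mm in front of the pin line, 31 mm above the counter when up and 19 mm when fully down. A low housing 12 mm high and 64 mm wide lies under it. The space between the pins is 80 mm wide.
- cashbox_mid (a point): Centre of the grey steel cash box (110 x 140 x 65 mm, ring handle 19 mm higher, 0.5 to 1 kg) that stands loose on the left part of the shelf and rides with it; its near side is at least 60 mm behind the shelf's front panel.
- cointray_mid (a point): Centre of the dark coin tray (110 x 70 x 26 mm) that stands loose on the right part of the shelf, at least 60 mm behind the front panel, and rides with it.
- keys_mid (a point): Middle of a bunch of keys lying on the counter in front of the unit, right of the tread (about 70 mm across, 5 mm high). Bystander.
- padlock_mid (a point): Middle of the body of a brass padlock lying on the counter left of the tread (45 mm body, 20 mm high, shackle 30 mm further). Bystander.
- stamp_mid (a point): Middle of a wooden hand stamp standing on the counter, 38 mm across, 80 mm high. Bystander.
- pencup_mid (a point): Middle of a dark steel pen cup, 76 mm across, 100 mm high, pens to 155 mm. Bystander.
- stapler_mid (a point): Middle of a desk stapler, 140 x 36 mm, 48 mm high. Bystander.
There are look-alikes about, which are no part of the job. What is shaped like the part that bears cashbox_mid but orange, pink or turquoise is not meant.

How it is judged:
By the outcome, as a careful person would: the job done as asked, in the order asked, and still so for the second after the job is handed in, with the robot touching nothing.
It also fails if it takes over 32 s, if anything falls off the work surface, if the arm or the gripper's body presses on something with over 40 N, if the wrist force passes 120 N, or if a joint passes its speed limit or range.

## Working session

There is one attempt and no reset: what is moved stays moved. The work goes in short steps, each a Python script; the robot and the scene stay as the last script left them, time stands still between calls to the robot, and variables do not carry over. Pictures are saved under pics/ and viewed, and the job is handed in when it is done.

```bash
mkdir -p pics
cat > h.py <<'E'
import numpy as np, cv2
from rig import robot
def cal(n):
    c=robot.calibration(n); return np.array(c['mtx']),np.array(c['view']),c
def proj(n,p):
    K,V,_=cal(n); q=V@np.append(p,1.); q=np.array([q[0],-q[1],-q[2]]); u=K@q; return u[:2]/u[2]
def ray(n,uv,z):
    K,V,_=cal(n); d=np.linalg.inv(K)@np.array([uv[0],uv[1],1.]); d=np.array([d[0],-d[1],-d[2]])
    R=V[:3,:3]; o=-R.T@V[:3,3]; d=R.T@d; return o+d*(z-o[2])/d[2]
def save(n,f,crop=None,s=1):
    im=robot.capture(n)[:,:,::-1]
    if crop: a,b,c,d=crop; im=im[b:d,a:c]
    im=cv2.resize(np.ascontiguousarray(im),None,fx=s,fy=s,interpolation=cv2.INTER_CUBIC); cv2.imwrite('pics/'+f,im)
E
python3 - <<'E'
from h import *
save('side','s0.png',None,1.5);save('top','t0.png',None,1.5)
for n in('side','top'): print(n,robot.calibration(n))
for n in ['unit','shelf_front','lock_tread','cashbox_mid','cointray_mid','keys_mid','padlock_mid','stamp_mid','pencup_mid','stapler_mid']:
    for c in('top','side'):
        try: print(n,c,[(np.round(d['position'],3).tolist(),round(d['score'],2),proj(c,d['position']).round().tolist()) for d in robot.boxes_of(n,c)[:4]])
        except Exception as e: print(n,c,repr(e))
o=robot.get_obs();print(o['clock'],o['eef_rot'],o['eef_pos'])
E
```

```text
side {'mtx': array([[456.36435864,   0.        , 257.53076152],
       [  0.        , 456.36435864, 197.52235642],
       [  0.        ,   0.        ,   1.        ]]), 'view': array([[ 0.99282571, -0.11839139,  0.01675075, -0.53596142],
       [ 0.0736566 ,  0.71591421,  0.69429212, -0.07647646],
       [-0.09419031, -0.68807727,  0.71949834, -1.1934724 ],
       [ 0.        ,  0.        ,  0.        ,  1.        ]])}
top {'mtx': array([[429.0291464 ,   0.        , 251.18768975],
       [  0.        , 429.0291464 , 194.87194857],
       [  0.        ,   0.        ,   1.        ]]), 'view': array([[ 0.00575933, -0.99965524, -0.02561686,  0.00900711],
       [ 0.99241648,  0.00256838,  0.12289401, -0.53629951],
       [-0.12278585, -0.02613038,  0.99208913, -1.2495716 ],
       [ 0.        ,  0.        ,  0.        ,  1.        ]])}
unit top [([0.612, 0.105, 0.048], 0.64, [220.0, 169.0])]
unit side [([0.614, 0.019, 0.046], 0.89, [284.0, 192.0]), ([0.574, 0.056, 0.108], 0.44, [269.0, 167.0])]
shelf_front top [([0.615, -0.0, 0.04], 0.73, [255.0, 168.0])]
shelf_front side [([0.614, -0.018
[... 865 characters left out ...]
018], 0.63, [286.0, 221.0]), ([0.604, -0.372, 0.067], 0.4, [383.0, 171.0]), ([0.586, -0.093, 0.032], 0.15, [286.0, 178.0])]
padlock_mid side [([0.462, -0.102, 0.016], 0.55, [232.0, 239.0])]
stamp_mid top [([0.508, -0.39, 0.032], 0.55, [387.0, 205.0])]
stamp_mid side [([0.512, -0.398, 0.027], 0.96, [267.0, 344.0])]
pencup_mid top [([0.601, -0.372, 0.07], 0.66, [383.0, 171.0])]
pencup_mid side [([0.597, -0.366, 0.075], 0.75, [306.0, 315.0])]
stapler_mid top [([0.377, -0.316, 0.051], 0.7, [364.0, 249.0])]
stapler_mid side [([0.376, -0.329, 0.042], 0.71, [200.0, 317.0]), ([0.51, -0.398, 0.029], 0.16, [266.0, 344.0])]
1.1 [ 2.06809223  0.29743928 -2.06805731] [ 0.15506188 -0.52770514  0.23133325]
```

View pics/s0.png

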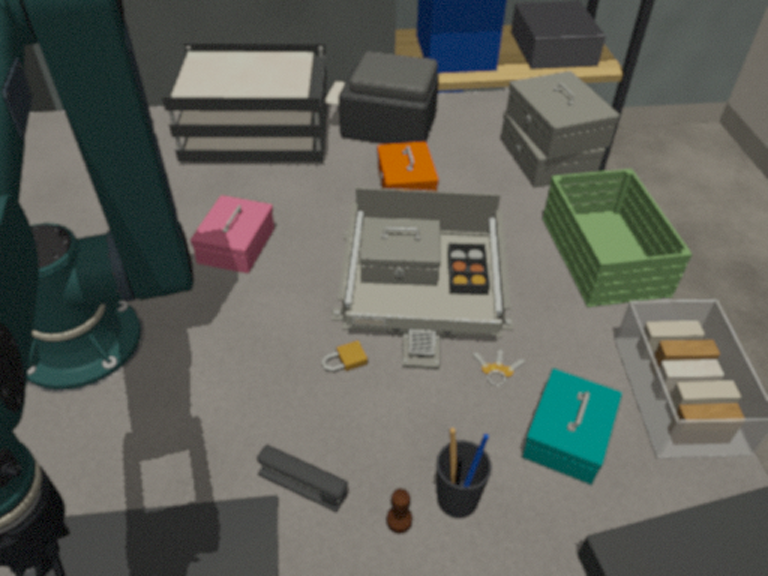

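View pics/t0.png

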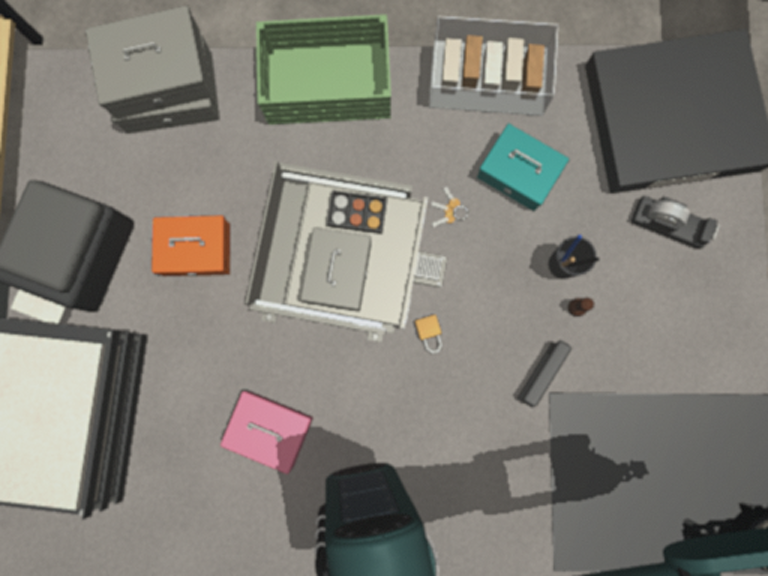

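Run:
```python
from h import *
save('side','s1.png',(190,110,370,270),4.4);save('top','t1.png',(170,100,330,240),4.2)
```

```text
(no output)
```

View pics/s1.png

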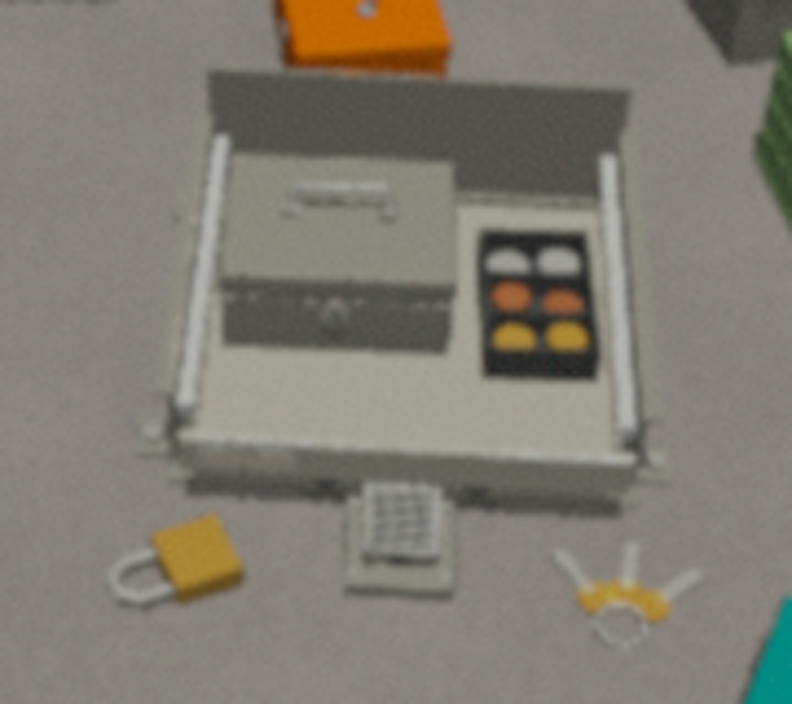

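View pics/t1.png

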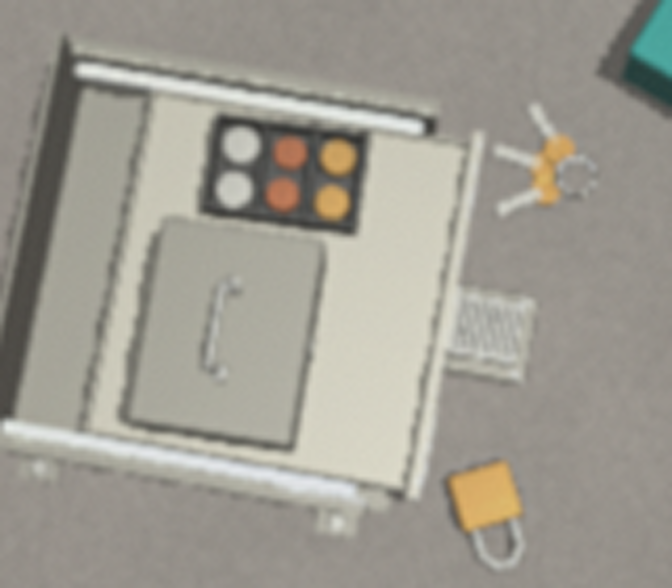

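The side view shows the unit with the grey cash box at crop (335,250). The grooved tread is at (403,525) in front of the panel, with the padlock on its left at (200,555) and the keys on its right at (625,600). Boxes that could be mistaken for the cash box, in the 1.5x side view:
- orange (407,165)
- pink (233,232)
- turquoise (572,425)
- the stacked grey boxes at the back (560,125), which aren't in the unit

The one I want is the grey box in the unit at (400,250). Next I'll measure the unit's pose.

Run:
```python
from h import *
T=lambda u,v,z: ray('top',(170+u/4.2-.4,100+v/4.2-.4),z)
S=lambda u,v,z: ray('side',(190+u/4.4-.4,110+v/4.4-.4),z)
R=T(484,133,.062);L=T(421,497,.062);print('top R,L',R,L,np.linalg.norm(R-L))
R2=S(635,462,.062);L2=S(180,440,.062);print('side',R2,L2,np.linalg.norm(R2-L2))
print('tread front corners top',T(534,300,.031),T(521,372,.031)) 
print('tread front side',S(360,555,.031),S(440,560,.031))
print('housing front side',S(346,592,.012),S(452,596,.012),'top',T(521,383,.012),T(534,298,.012))
for a,b in((R,L),(R2,L2)):
    d=(L-R);d/=np.linalg.norm(d); x=np.array([d[1],-d[0],0]); print('yaw x', np.degrees(np.arctan2(x[1],x[0])), 'mid',(a+b)/2)
o=robot.get_obs();print(o['clock'],o['ft_force'])
```

```text
top R,L [ 0.72335269 -0.08841496  0.062     ] [ 0.46545134 -0.04399652  0.062     ] 0.2616985020232038
side [ 0.72322377 -0.08815422  0.062     ] [ 0.46422027 -0.04403109  0.062     ] 0.26273497002583146
tread front corners top [ 0.60914179 -0.1253324   0.031     ] [ 0.55706788 -0.11571193  0.031     ]
tread front side [ 0.56070967 -0.1148468   0.031     ] [ 0.60554206 -0.12325357  0.031     ]
housing front side [ 0.55181736 -0.12573678  0.012     ] [ 0.61181799 -0.13500503  0.012     ] top [ 0.55169884 -0.11705339  0.012     ] [ 0.61405053 -0.12687915  0.012     ]
yaw x 80.22780130284902 mid [ 0.59440202 -0.06620574  0.062     ]
yaw x 80.22780130284902 mid [ 0.59372202 -0.06609266  0.062     ]
1.2 [ 0.3268181  -0.09284198 -0.02594672]
```

Both cameras agree: panel face middle (0.594,-0.066), panel width 0.262 against 0.264 given, unit yaw 80.2°. The tread front at x=-0.070 puts the shelf about 25 mm out, with the pin origin near (0.597,-0.050). Next: shut the gripper, hover, then descend towards the tread.

```bash
cat >> h.py <<'E'
from scipy.spatial.transform import Rotation as Ro
yaw=np.radians(80.2); X=np.array([np.cos(yaw),np.sin(yaw),0]); Y=np.array([-X[1],X[0],0]); Z=np.array([0,0,1.])
O=np.array([0.594,-0.066,0])+0.016*X
def U(x,y,z): return O+x*X+y*Y+z*Z
def ori(s):
    a=-Z; b=s*Y; return Ro.from_matrix(np.c_[a,b,np.cross(a,b)]).as_rotvec()
def st(t=''):
    o=robot.get_obs(); p=o['eef_pos']-O; f=np.array(o['ft_force'])
    print(t,'t%.2f x%.4f y%.4f z%.4f | fx %.1f fy %.1f fz %.1f'%(o['clock'],p@X,p@Y,p[2],f@X,f@Y,f[2])); return f@X,f[2]
E
python3 - <<'E'
from h import *
best=None
for s in(1,-1):
    q=robot.inverse_kinematics(U(-.046,0,.2),ori(s)); print(s,q)
    if q is not None:
        d=np.abs(np.array(q)-robot.get_obs()['joint_pos']).max()
        if best is None or d<best[0]: best=(d,s)
s=best[1]
robot.grip(0.0); st('grip')
robot.movep(U(-.046,0,.2),ori(s)); st('hover')
robot.move_linear(U(-.046,0,.045),velocity=.12); st('low')
save('side','s2.png',(190,110,370,270),4.4)
save('top','t2.png',(170,100,330,240),4.2)
E
```

```text
1 None
-1 [-0.25588619  0.19866118  1.3070277   0.          1.63590377 -0.08484392]
grip t1.97 x-0.5457 y0.3540 z0.2313 | fx -0.5 fy 0.2 fz -0.2
hover t4.16 x-0.0471 y-0.0000 z0.2001 | fx 0.2 fy -0.0 fz -0.1
low t5.60 x-0.0461 y-0.0008 z0.0462 | fx -0.0 fy 0.3 fz 0.8
```

View pics/s2.png

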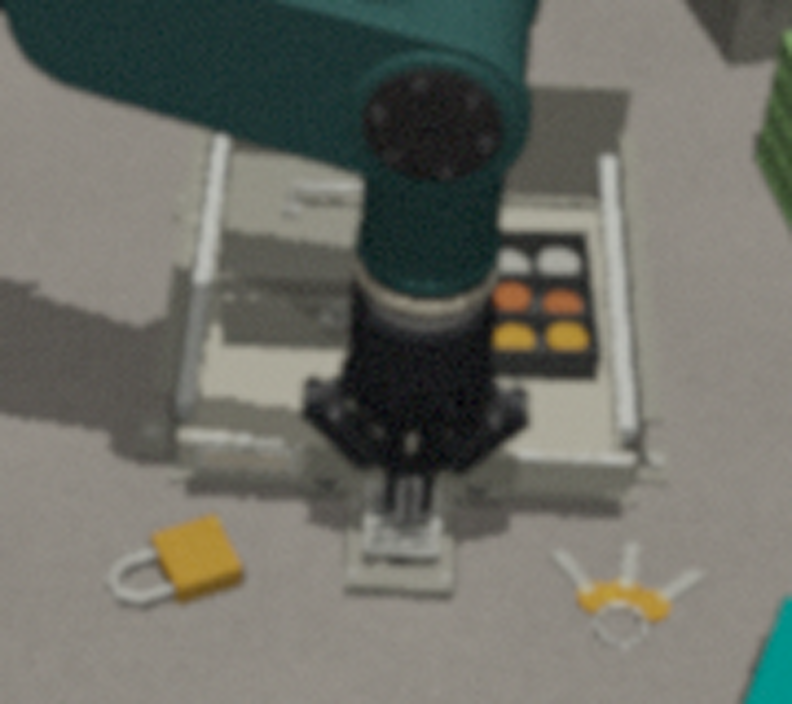

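View pics/t2.png

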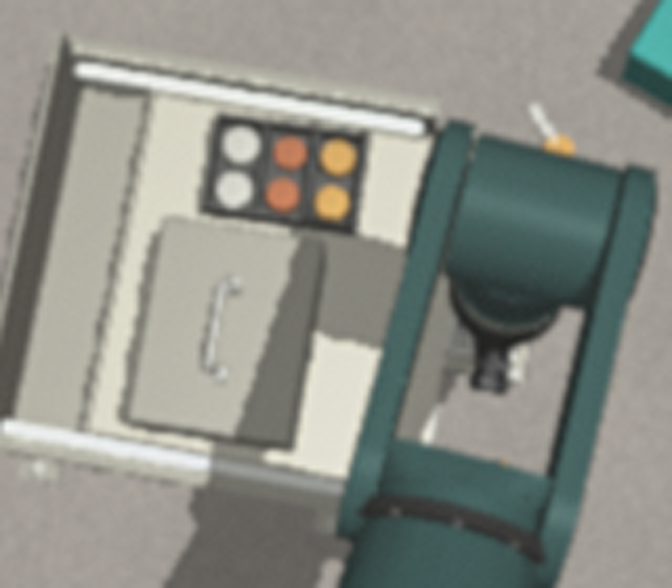

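The side view shows the shut finger over the tread centre at crop (408,515), clear of the panel. Pressing down.

Run:
```python
from h import *
for z in(.033,.027,.023,.020):
    robot.move_linear(U(-.046,0,z),velocity=.03); f=st('press')
save('side','s3.png',(190,110,370,270),4.4)
```

```text
press t6.25 x-0.0460 y0.0002 z0.0326 | fx 0.7 fy 0.2 fz 0.1
press t6.60 x-0.0461 y-0.0008 z0.0280 | fx -0.3 fy -0.2 fz 3.8
press t6.88 x-0.0461 y-0.0008 z0.0239 | fx -0.2 fy 0.8 fz 5.3
press t7.13 x-0.0461 y-0.0008 z0.0211 | fx -0.3 fy -0.3 fz 5.4
```

View pics/s3.png

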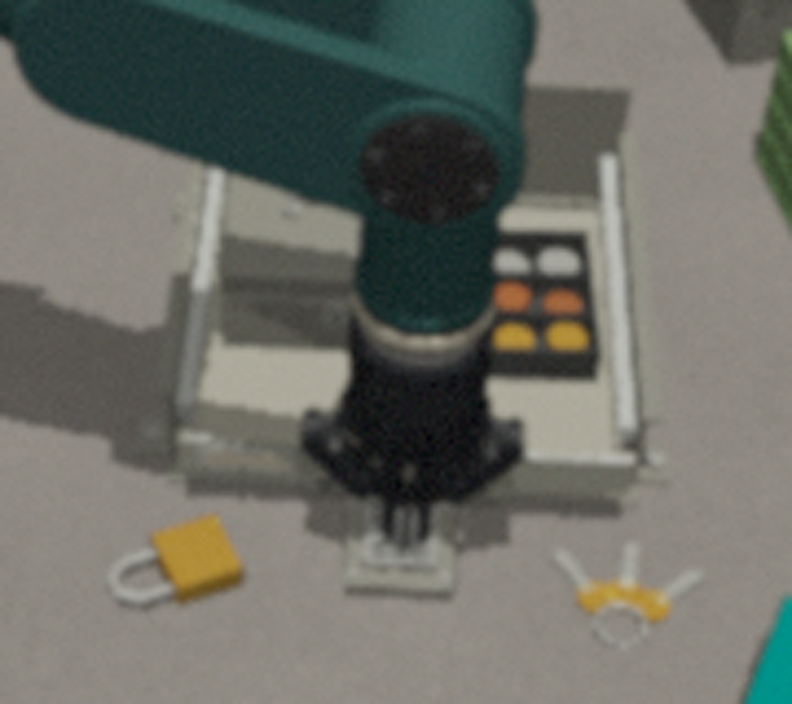

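The tread is down about 10 mm and the force matches the spring. Now I'll push in, watching the force.

Run:
```python
from h import *
x=-.046
while x<.004:
    x+= .004 if x<-.011 else .0015
    robot.move_linear(U(x,0,.0195),velocity=.04); f=st('push')
    if f[0]<-11 or f[1]>25: break
save('side','s4.png',(190,110,370,270),4.4)
```

```text
push t7.43 x-0.0430 y-0.0009 z0.0209 | fx -3.0 fy 0.9 fz 7.0
push t7.68 x-0.0392 y-0.0010 z0.0210 | fx -3.2 fy -0.1 fz 6.6
push t7.93 x-0.0353 y-0.0010 z0.0209 | fx -2.9 fy -0.1 fz 6.4
push t8.18 x-0.0313 y-0.0011 z0.0210 | fx -3.5 fy -0.1 fz 7.0
push t8.43 x-0.0273 y-0.0010 z0.0210 | fx -3.3 fy -0.0 fz 6.2
push t8.68 x-0.0239 y-0.0011 z0.0210 | fx -4.8 fy 0.8 fz 6.2
push t8.93 x-0.0201 y-0.0010 z0.0210 | fx -4.8 fy -0.5 fz 6.9
push t9.18 x-0.0162 y-0.0011 z0.0210 | fx -4.2 fy 0.0 fz 5.9
push t9.43 x-0.0122 y-0.0011 z0.0210 | fx -4.3 fy -0.6 fz 6.6
push t9.68 x-0.0111 y-0.0011 z0.0210 | fx -6.2 fy 0.5 fz 6.2
push t9.93 x-0.0097 y-0.0011 z0.0210 | fx -7.3 fy -0.0 fz 6.8
push t10.18 x-0.0082 y-0.0011 z0.0210 | fx -5.9 fy -0.2 fz 6.0
push t10.43 x-0.0067 y-0.0011 z0.0210 | fx -6.0 fy 0.3 fz 6.8
push t10.68 x-0.0052 y-0.0011 z0.0210 | fx -6.2 fy -0.1 fz 6.2
push t10.93 x-0.0038 y-0.0011 z0.0210 | fx -6.2 fy 0.5 fz 5.8
push t11.18 x-0.0022 y-0.0011 z0.0210 | fx -5.9 fy -0.7 fz 6.4
push t11.43 x-0.0007 y-0.0011 z0.0210 | fx -5.8 fy 0.5 fz 7.2
push t11.68 x0.0008 y-0.0012 z0.0210 | fx -6.4 fy -0.6 fz 6.7
push t11.93 x0.0018 y-0.0012 z0.0210 | fx -7.4 fy -0.0 fz 7.3
```

View pics/s4.png

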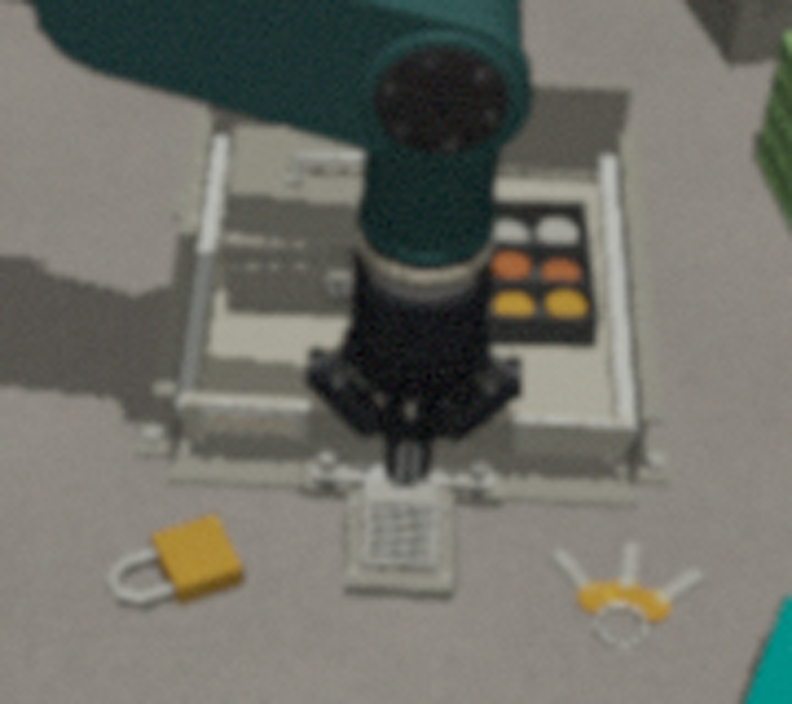

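The panel has moved past the pins, which show at crop (328,470) and (480,475). The force has only just started to rise, so I'll push on in small steps until the hard stop is clear.

Run:
```python
from h import *
x=.005
while x<.0125:
    x+=.0015
    robot.move_linear(U(x,0,.0195),velocity=.04); f=st('push %.4f'%x)
    if f[0]<-14 or f[1]>25: break
robot.dwell(.2); st()
save('side','s5.png',(190,110,370,270),4.4)
```

```text
push 0.0065 t12.23 x0.0018 y-0.0012 z0.0210 | fx -11.0 fy -0.5 fz 6.5
push 0.0080 t12.48 x0.0018 y-0.0011 z0.0211 | fx -14.6 fy 0.0 fz 7.3
 t12.68 x0.0018 y-0.0012 z0.0211 | fx -14.2 fy 0.6 fz 7.5
```

View pics/s5.png

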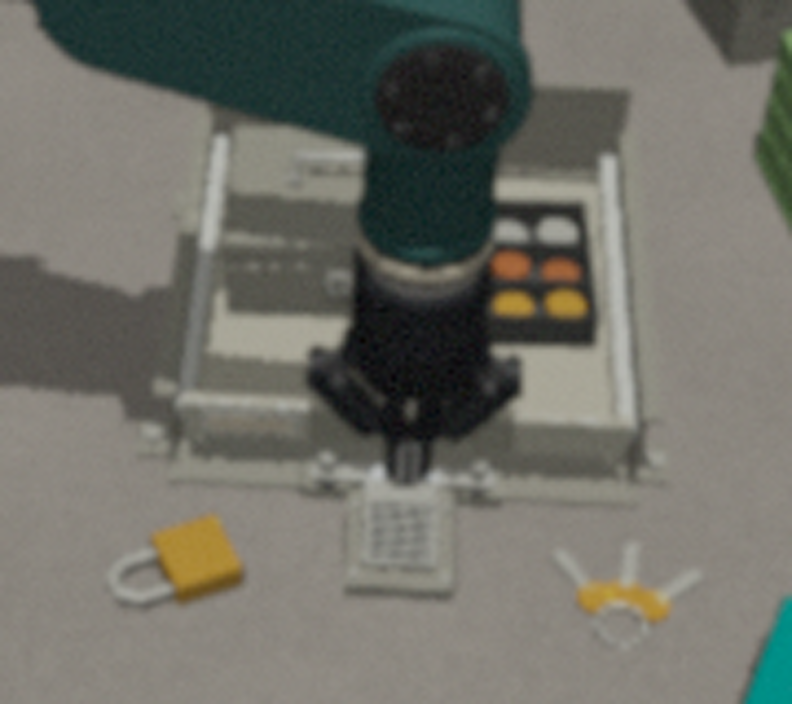

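This is the hard stop: x held at 0.0018 while the force rose to 14 N. I'll back off the panel by a few mm with the tread still down, then release upward.

Run:
```python
from h import *
robot.move_linear(U(-.006,0,.0195),velocity=.03); st('back')
for z in(.025,.030,.036,.045):
    robot.move_linear(U(-.006,0,z),velocity=.04); st('up')
robot.move_linear(U(-.02,0,.16),velocity=.12); st('up')
robot.move_linear(U(-.16,0,.24),velocity=.2); st('clear')
robot.movep([0.155,-0.528,0.231],ori(-1)) if robot.inverse_kinematics([0.155,-0.528,0.231],ori(-1)) is not None else print('no')
st('away')
save('side','s6.png',(190,110,370,270),4.4);save('top','t6.png',(170,100,330,240),4.2)
```

```text
back t13.35 x-0.0047 y-0.0009 z0.0209 | fx 2.2 fy 0.5 fz 5.8
up t13.64 x-0.0049 y-0.0009 z0.0263 | fx 3.0 fy -1.9 fz 5.2
up t13.92 x-0.0059 y-0.0001 z0.0302 | fx 2.3 fy -1.6 fz 2.6
up t14.22 x-0.0066 y0.0008 z0.0352 | fx 0.7 fy -0.3 fz -0.2
up t14.59 x-0.0061 y-0.0003 z0.0455 | fx 0.3 fy -0.5 fz -0.1
up t15.71 x-0.0199 y0.0006 z0.1587 | fx 0.7 fy -0.3 fz -0.6
clear t16.67 x-0.1591 y0.0003 z0.2389 | fx 0.3 fy 0.5 fz -0.3
away t18.57 x-0.5455 y0.3530 z0.2310 | fx -0.5 fy 0.1 fz -0.9
```

View pics/s6.png

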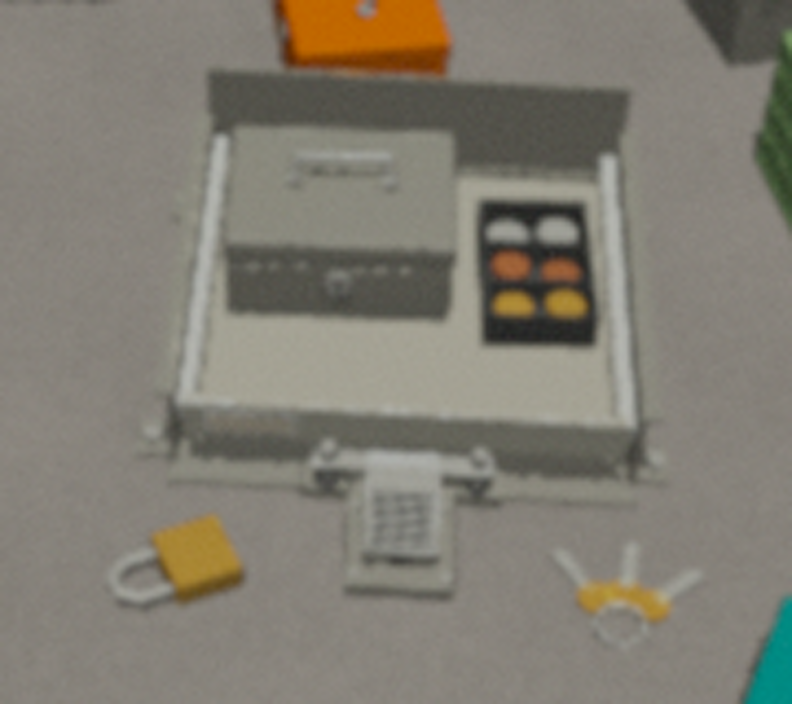

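View pics/t6.png

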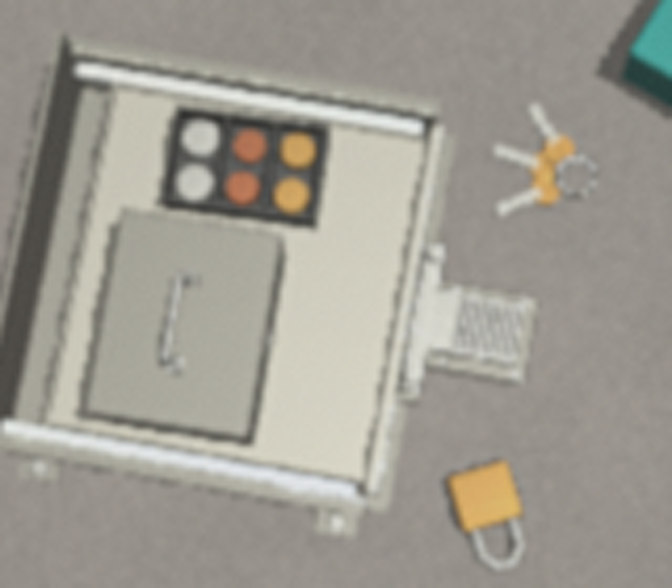

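The shelf is home behind the pins, which stand up at side crop (328,450) and (482,455). The tread is back at its original pixels. The padlock and keys haven't moved, and the cash box and tray rode along upright.

Run:
```python
from h import *
robot.finish_job(); st('done')
```

```text
the job is handed in; nothing more can be done
the job is handed in; nothing more can be done
```

The shelf is fully home, the spring lock is back up in front of it, and I handed the job in with the arm clear, at about 18.7 s of the 32 s allowed.

- **What I did:** With the shut fingertip I pressed the tread down about 10 mm, at roughly 6–7 N. I held it there and pushed the panel in about 26 mm. I then backed off the panel a few millimetres, let the lock spring up, lifted away and moved clear.
- **Shelf home:** At the end of the push the fingertip stopped moving while the push force rose from about 6 to 14 N, which is the hard stop.
- **Final pictures:** The panel stands inside the raised pins and the tread is at its original height. The cash box and coin tray are still on the shelf, and the padlock and keys have not moved. These close crops did not include the stamp, pen cup or stapler. The arm swung over that area only with the fingertip at about 0.2 m or higher, and the wrist showed no contact force at the stops.
- **Disagreements:** No check failed. My picture estimate of the shelf's starting position was about 25 mm out, against about 26–27 mm from the push, which is within calibration error.

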